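# Stop the buffing spindle and press the grease coupler onto its tilted nipple

## Task

First press the red stop button of the yellow station fully down and let it spring back up, leaving the green start button alone. Then take the blue-handled grease coupler from its tray, push its open mouth squarely over the tilted brass grease nipple on the green bearing until it snaps on, and keep pushing so that the orange spring collar is held right down. Finish while still gripping the coupler and holding the collar down, without disturbing the other things on the bench.

Things in the scene. Friction and masses are not known exactly. Their poses are not given: they have to be found in the camera images.
- bearing: Green plummer-block bearing on a grey base plate (130 x 190 x 14 mm), fixed. Steel shaft (35 mm thick, 230 mm long) along its y, 72 mm above the bench; round housing of radius 52 mm about the shaft, 56 mm wide; pulley of radius 46 mm at y = -98 to -70 mm. Origin: centre of the plate's underside. Its -x side, to which the nipple leans, faces the robot's left (world +y) within 0.5 rad.
- nipple: Brass grease nipple fixed on the housing. Origin: its foot; z runs out along its axis, tilted 25 deg from upright to the bearing's -x. Head 18 mm diameter at z = 28 to 44 mm, then a cone to the tip. Two sprung balls stand out 3.5 mm at z = 36 mm: the coupler's lip meets them with its mouth at about z = 39 mm (about 7 N) and they snap out behind the lip at about z = 28 mm.
- nipple_tip (a point): Tip of the nipple (8 mm diameter), on its axis, 50 mm from the nipple's origin.
- collar (a joint): Orange spring collar around the nipple below the head (34 mm outer diameter, 8 mm high): how far it is pushed down along the nipple's axis, 0 (up) to 0.009 m (fully down). Spring: about 5.4 N to start it, 13.5 N fully down; it rises again when let go.
- collar_top (a point): Centre of the collar's top ring face, on the nipple's axis, moving with the collar; at nipple z = 24 mm when up and 15 mm when fully down. The coupler's mouth face pushes on it.
- coupler: Loose grease coupler, 0.3 to 0.54 kg, upright in the tray, mouth down. Origin: centre of its mouth face; z along it to the handle's end, 126 mm up; its yaw does not matter. Steel head 40 mm diameter, z = 0 to 46 mm, bore: lip 21 mm diameter, 4 mm deep, then a 27 mm chamber to 42 mm. Blue handle 28 mm diameter above; fingertips may push on the shoulder between them.
- coupler_grip (a point): On the coupler's axis at the middle of its blue handle, 86 mm above its mouth.
- tray: Aluminium drip tray fixed to the bench, 110 x 110 mm, rim 12 mm high, floor 3 mm thick. Origin: centre of its underside. It is on one side of the bearing, the station on the other; either way round.
- station: Yellow control station fixed to the bench, 100 x 150 mm, 50 mm high, with a red stop button at its y = +36 mm and a green start button at y = -36 mm. Origin: centre of its underside.
- stop (a joint): Travel of the red stop button (36 mm diameter): 0 up, 0.006 m fully down, where it takes 5 N; it springs back.
- stop_top (a point): Centre of the red button's top face, 68 mm above the bench when up; pressed straight down.
- start (a joint): Travel of the green start button (28 mm diameter, 72 mm from the red one): 0 up, 0.006 m fully down. Leave it alone.
- flux_jar: Bystander: white jar, 48 mm diameter, 55 mm high, just in front of the bearing. Origin: centre of its underside.
- grease_tin: Bystander: red and yellow tin, 72 mm diameter, 85 mm high, behind. Origin: centre of its underside.
- brass_tee: Bystander: brass pipe tee, 70 mm long, 30 mm high, behind. Origin: middle of its underside.
- wrench: Bystander: steel wrench 180 mm long lying behind the bearing. Origin: middle of its underside.
- brush: Bystander: brush 200 mm long lying at the right. Origin: middle of its underside.
- hammer: Bystander: hammer 260 mm long lying at the left. Origin: middle of its underside.
Things that resemble listed ones, but are neither listed nor needed, are in the scene too. What is shaped like the coupler but purple is not meant.

How it is judged:
On the way, in this order (a step that is already met when the one before it is completed fails the run):
1. the red stop button is pressed fully down (value of joint stop above 0.005 m), for 0.05 s.
2. the red stop button has sprung back up (value of joint stop below 0.0015 m), for 0.1 s.
3. the coupler is snapped squarely onto the nipple (angle between the z axis of coupler and the z axis of nipple, either way round below 0.14 rad and z of coupler in the frame of nipple between 0.005 and 0.0275 m and x of coupler in the frame of nipple between -0.004 and 0.004 m and y of coupler in the frame of nipple between -0.004 and 0.004 m), for 0.05 s.
At the end, for the whole second after the job is handed in: Coupler snapped on (mouth at most 27.5 mm from the nipple's foot, within 4 mm of its axis and 0.14 rad of square), mouth within 5 mm of the collar's top, pressing with over 4 N; collar down over 6.5 of 9 mm; fingers on the coupler with over 3 N; stop button up (all of step 3 and distance between coupler and collar_top below 0.005 m and value of joint collar above 0.0065 m and contact force between coupler and nipple above 4 N and contact force between the fingers and coupler above 3 N and value of joint stop below 0.0015 m); the arm keeps its last pose, push and grip.
It fails at once if the green start button is pressed (value of joint start above 0.003 m).
It fails at once if the jar, tin, tee, wrench, brush or hammer is pushed more than 30 mm from its place (distance of any of flux_jar, grease_tin, brass_tee, wrench, brush, hammer from where it was at the start of the episode above 0.03 m).
It also fails if it takes over 53 s, if anything falls off the work surface, if the arm or the gripper's body presses on something with over 40 N, if the wrist force passes 120 N, or if a joint passes its speed limit or range.

## Robot

A 6-joint arm with a two-finger parallel gripper is mounted at the origin on the work surface. World frame = base frame: x ahead of the robot, y to its left, z up, the work surface at z = 0. Lengths are in m, angles in rad, forces in N, time in s.
With the tool pointing down it reaches from about 0.225 to 0.725 m from the base axis. Payload 3.1 kg.
Tool frame: the origin (TCP) lies midway between the tips of the shut fingers; the grasp point (between the pads) lies 19 mm behind it; z points along the fingers, y is the line along which they close (so a half turn about z gives the same grasp; the last joint's range is limited). The gripper opens to 85 mm and grips with 20 to 120 N. Pads are 22 mm wide; open, the fingers measure 114 mm over their backs; the gripper's body (76 mm by 85 mm) begins 54 mm behind the grasp point. The pads swing forward as they close: fully open they stand 13 mm farther back than shut.
Start: joints at [1.015, 0.048, 0.099, 1.622, 0, 1.443], TCP at [0.218, 0.478, 0.192] pointing down, gripper open.
Joint ranges: [-2.91, 2.91], [-0.99, 1.94], [-1.21, 1.42], [-2.12, 2.29], [-1.49, 1.47], [-3.14, 3.14]. Speed limits (rad/s): [2.79, 2.79, 3.14, 3.14, 3.14, 3.14].

## Interface

Orientations are given as a rotation vector (axis times angle).
In Python, from station import r gives the robot as it stands.
- The arm moves only by the tool servo_tool, never from a script. Its argument "motion" is text: rows parted by semicolons, each of 7 numbers parted by spaces: the shift along the world's x, y, z in m, then the turn, a rotation vector about the world's x, y, z in degrees, then the opening, from 0 (shut) to 1 (fully open). A call has exactly 5 rows; each row is the pose to reach, as a shift and turn from the pose commanded when the call began; what a row does not reach only later rows make up. A row lasts 1/10 s, in which the tool goes at most 50 mm and 8.59 degrees, less where a joint would pass 70% of its speed; a pose out of reach is approached as far as the arm can. A call with a gripper value outside its range is refused whole. The fingers move at their own pace and stop on an object; "squeeze" is the grip in N (left out, the last holds). Time passes only in rows, so rows that repeat a pose let the fingers close, or fill a call up. It gives the time, the measured TCP pose, the force, the opening and the grip force at its end, in the units of the state.
- r.observe(): the state, without advancing time (a new reading comes with each control period).
- r.camera(name): name is "scene" or "top"; returns the picture (480x640x3 uint8, blue, green, red); there is no depth.
- r.calibration(name): a dict with "fx", "fy", "cx", "cy" (pixels), "pose" (4x4, takes a point from camera to world coordinates). Camera axes: x right, y down, z forward; pixel columns grow to the right and rows downward; lengths in m; the calibration is good to about 2 mm. A picture is of the moment at which its call begins. calibration takes no time and is no camera call.
- r.sign_off(): hands the job in; it is judged then, once.
The state is a dict: "time": time; "qpos": joint angles; "joint_vel": joint speeds; "joint_efforts": joint torques, N m; "tcp_pos": TCP position; "orientation": TCP orientation; "force": force on the tool from outside, world axes, zero at the start; "moment": the same for the moment, N m; "gripper_width": opening from 0.0 (shut) to 1.0 (fully open); "grip_force": force on a finger pad.
Only numpy, scipy, OpenCV 4.12 (cv2) and the standard library are available. Lean on these libraries where they do the work, as an engineer would, in place of code of your own. Each camera call takes 0.05 s, during which the arm holds its last target. There are 200 camera calls.

## Working session

There is one attempt and no reset: what is moved stays moved. The work goes in short steps, Python scripts to look and compute and a tool call to move; the robot and the scene stay as the last step left them, time stands still between calls to the robot, and variables do not carry over. Pictures are saved under pics/ and viewed, at most 10 in all, crops included, and the job is handed in when it is done.

Besides the shell and the picture viewer there is one more tool, called after "Emit:" as a command line: name --argument value ..., lists and objects as JSON in quotes. servo_tool: Moves the arm, as the interface text tells. Its arguments: {"type":"object","properties":{"motion":{"type":"string"},"squeeze":{"type":"number"}},"required":["motion"]}

```bash
mkdir -p pics; python3 - <<'E'
from station import r
import cv2,numpy as np
for n in("scene","top"):
    cv2.imwrite(f"pics/{n}0.png",r.camera(n)); c=r.calibration(n); print(n,c["fx"],c["cx"],c["cy"],np.round(c["pose"],3).tolist())
o=r.observe();print(o["time"],o["tcp_pos"],o["orientation"],o["gripper_width"])
E
```

```text
scene 456.05473548559365 320.22412595380956 236.78053280833947 [[0.646, 0.575, -0.503, 1.139], [0.763, -0.479, 0.434, -0.448], [0.009, -0.664, -0.748, 0.891], [0.0, 0.0, 0.0, 1.0]]
top 532.8527502798087 320.4480996337187 235.43331718729294 [[0.01, -0.987, 0.161, 0.387], [-1.0, -0.007, 0.019, 0.005], [-0.018, -0.161, -0.987, 1.451], [0.0, 0.0, 0.0, 1.0]]
0.1 [0.21748203 0.47713754 0.19122367] [-0.66674463 -3.06927883  0.00313956] 0.9999058848202063
```

View pics/scene0.png

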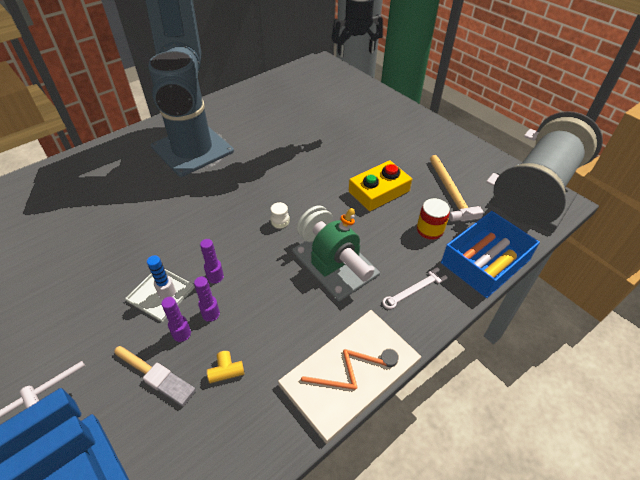

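View pics/top0.png

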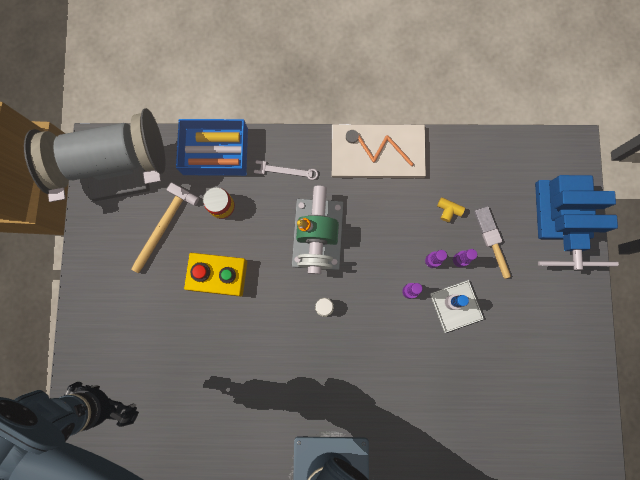

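The top view shows the red button at about (200,272), the coupler at about (461,300) in the tray at right, and the nipple at about (306,225). In the scene view they are at (392,171), (157,265) and (349,217).

```bash
cat > h.py <<'E'
import numpy as np,cv2
from station import r
def ray(n,u,v):
    c=r.calibration(n);P=np.array(c["pose"]);d=P[:3,:3]@np.array([(u-c["cx"])/c["fx"],(v-c["cy"])/c["fy"],1]);return P[:3,3],d/np.linalg.norm(d)
def plane(n,u,v,z):
    o,d=ray(n,u,v);return o+d*(z-o[2])/d[2]
def tri(a,b):
    (o1,d1),(o2,d2)=ray("scene",*a),ray("top",*b)
    s=np.linalg.lstsq(np.c_[d1,-d2],o2-o1,rcond=None)[0];p,q=o1+s[0]*d1,o2+s[1]*d2
    return (p+q)/2,np.linalg.norm(p-q)
def proj(n,p):
    c=r.calibration(n);P=np.linalg.inv(np.array(c["pose"]));q=P[:3,:3]@p+P[:3,3];return np.array([c["fx"]*q[0]/q[2]+c["cx"],c["fy"]*q[1]/q[2]+c["cy"]])
def blob(im,lo,hi,roi):
    x0,y0,x1,y1=roi;h=cv2.cvtColor(im[y0:y1,x0:x1],cv2.COLOR_BGR2HSV);m=cv2.inRange(h,np.array(lo),np.array(hi))
    n,l,s,c=cv2.connectedComponentsWithStats(m);i=1+np.argmax(s[1:,4]);return c[i]+[x0,y0],s[i]+[x0,y0,0,0,0],l==i
E
python3 - <<'E'
from h import *
np.set_printoptions(precision=4,suppress=True)
S=cv2.imread("pics/scene0.png");T=cv2.imread("pics/top0.png")
def both(nm,lo,hi,rs,rt):
    a,sa,_=blob(S,lo,hi,rs);b,sb,_=blob(T,lo,hi,rt);print(nm,a,sa,b,sb,*tri(a,b))
    return a,b
both("stop",(0,150,60),(6,255,255),(375,155,405,185),(185,258,214,285))
both("blue",(100,150,50),(125,255,255),(140,245,180,300),(440,285,480,315))
both("orange",(8,150,80),(28,255,255),(335,200,362,235),(292,212,322,240))
both("green",(50,60,20),(85,255,255),(305,210,365,280),(290,205,345,250))
crop=np.hstack([cv2.resize(S[195:275,290:390],None,fx=4,fy=4,interpolation=cv2.INTER_CUBIC),cv2.resize(T[195:275,280:380],None,fx=4,fy=4,interpolation=cv2.INTER_CUBIC)])
crop2=np.hstack([cv2.resize(S[240:320,120:220],None,fx=4,fy=4,interpolation=cv2.INTER_CUBIC),cv2.resize(T[265:345,400:500],None,fx=4,fy=4,interpolation=cv2.INTER_CUBIC)])
cv2.imwrite("pics/c1.png",np.vstack([crop,crop2])[:,:][0:600])
E
```

```text
stop [391.1212 169.2626] [385 165  13  10  99] [198.7451 271.2941] [192 265  14  14 153] [0.516  0.3494 0.0622] 0.0006571239472480377
blue [156.9559 269.4912] [147 255  21  31 340] [460.8908 300.1681] [452 295  16  11 119] [ 0.4467 -0.3232  0.094 ] 0.0029170288096973113
orange [347.875  217.5312] [341 208  14  18 160] [303.7886 223.9837] [297 218  14  13 123] [0.6301 0.0726 0.1414] 0.0017754169611969488
green [330.8396 246.684 ] [ 311  220   49   57 1459] [320.0026 229.0198] [296 216  42  28 756] [0.628  0.0303 0.0694] 0.005846076064513994
```

View pics/c1.png

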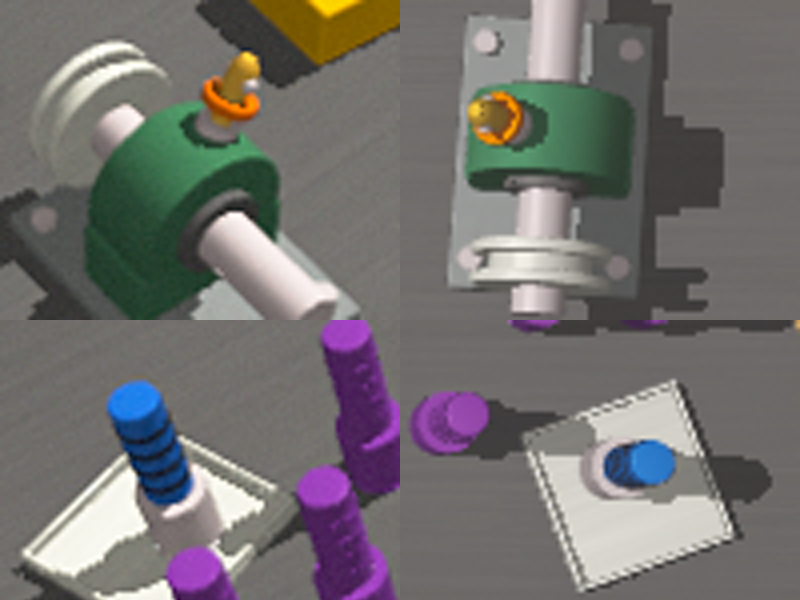

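The crop shows the nipple tip at scene (352,209) / top (299,223), the collar centre at scene (348,220) / top (305,224.5), and the coupler's end disc at scene (154.5,260.5) / top (463,300.5).

```bash
python3 - <<'E'
from h import *
from scipy.spatial.transform import Rotation as R
np.set_printoptions(precision=4,suppress=True)
cs=[(470,15),(652,25),(637,297),(448,285)]
pp=np.array([plane("top",280+(x-400)/4,195+y/4,.014) for x,y in cs]);print("plate",pp,pp.mean(0))
ey=(pp[0]+pp[1]-pp[2]-pp[3]);ex=(pp[1]+pp[2]-pp[0]-pp[3])
print("sizes",np.linalg.norm(ey)/2,np.linalg.norm(ex)/2)
print("tip",*tri((352.2,209.2),(299.2,223)));print("collar",*tri((347.75,219.75),(304.75,224.5)))
print("handle",*tri((154.5,260.5),(463.25,300.5)),plane("top",463.25,300.5,.129),plane("scene",154.5,260.5,.129))
print("stop",plane("top",198.75,271,.068),plane("scene",391.1,169,.068))
ey/=np.linalg.norm(ey);ex/=np.linalg.norm(ex);print("yaw ey",np.degrees(np.arctan2(-ey[0],ey[1])),"ex",np.degrees(np.arctan2(ex[1],ex[0])))
o=r.observe();print(o["time"],o["tcp_pos"],R.from_rotvec(o["orientation"]).as_matrix())
E
```

```text
plate [[ 0.724   0.0969  0.014 ]
 [ 0.7177 -0.0289  0.014 ]
 [ 0.5295 -0.0194  0.014 ]
 [ 0.5365  0.1086  0.014 ]] [0.627  0.0393 0.014 ]
sizes 0.18816656625571193 0.12705760300859847
tip [0.6296 0.0837 0.1605] 0.003666000744100136
collar [0.6305 0.0712 0.1352] 0.003485135683779146
handle [ 0.445  -0.3213  0.1222] 0.004775968585600414 [ 0.4438 -0.3218  0.129 ] [ 0.4526 -0.3203  0.129 ]
stop [0.5164 0.3482 0.068 ] [0.5194 0.3443 0.068 ]
yaw ey -93.22209774101339 ex -93.01014662435124
0.1 [0.2175 0.4771 0.1912] [[-0.9099  0.4149 -0.0011]
 [ 0.4149  0.9099 -0.0018]
 [ 0.0003 -0.0021 -1.    ]]
```

Estimates agree with the nipple sitting radially on the shaft: axis about (0.02, 0.42, 0.91), tip about (0.629, 0.083, 0.163). I'll start with the stop button.

Emit:
servo_tool --motion "0.03 -0.012 0 0 0 0 0;0.07 -0.03 0 0 0 0 0;0.11 -0.048 0 0 0 0 0;0.15 -0.065 0 0 0 0 0;0.19 -0.082 0 0 0 0 0" --squeeze 40

```text
time: 0.6
tcp_pos: [0.4089, 0.3947, 0.1917]
orientation: [-0.666, -3.069, 0.001]
force: [0.2, 1.0, -0.5]
gripper_width: 0.143
grip_force: 0.0
```

Emit:
servo_tool --motion "0.04 -0.017 0 0 0 0 0;0.08 -0.035 -0.02 0 0 0 0;0.108 -0.047 -0.05 0 0 0 0;0.108 -0.047 -0.08 0 0 0 0;0.108 -0.047 -0.09 0 0 0 0"

```text
time: 1.1
tcp_pos: [0.5138, 0.3464, 0.0968]
orientation: [-0.668, -3.063, 0.009]
force: [-0.5, -0.1, -1.3]
gripper_width: -0.0
grip_force: 0.0
```

```bash
python3 - <<'E'
from h import *
S=r.camera("scene");T=r.camera("top");o=r.observe();print(o["time"],o["tcp_pos"],o["force"],o["gripper_width"])
for n,p in(("scene",o["tcp_pos"]),("top",o["tcp_pos"])):print(n,proj(n,np.array(p)),proj(n,np.array([.517,.348,.068])))
cv2.imwrite("pics/s1.png",np.hstack([cv2.resize(S[120:220,340:440],None,fx=4,fy=4),cv2.resize(T[220:320,150:250],None,fx=4,fy=4)]))
E
```

```text
1.2 [0.51360808 0.34774211 0.09933347] [0.67375099 0.2319062  0.44517496] -0.0038584535200403723
scene [391.89187282 158.57682765] [391.4197534 168.0236645]
top [195.91144021 270.92354138] [198.8521127  270.77450189]
```

View pics/s1.png

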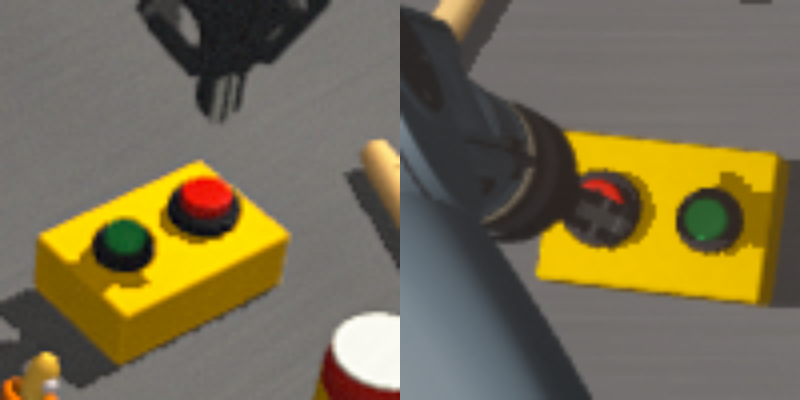

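The fingertips appear at scene (394,149), about 10 px above the predicted tip; the button is at (391,169). I'll check numerically now that the arm is still.

```bash
python3 - <<'E'
from h import *
S=r.camera("scene");S0=cv2.imread("pics/scene0.png");o=r.observe();print(o["time"],o["tcp_pos"],o["orientation"])
d=(cv2.absdiff(S,S0).max(2)>25)[130:185,370:420]
for v in range(0,55,1):
    x=np.flatnonzero(d[v]); 
    if len(x):print(v+130,x.min()+370,x.max()+370,len(x),end=' | ')
cv2.imwrite("pics/s2.png",cv2.resize(S[100:220,320:480],None,fx=5,fy=5))
E
```

```text
1.25 [0.51466832 0.34865155 0.10173339] [-6.65390811e-01 -3.06852186e+00  2.01580823e-03]
130 381 412 32 | 131 381 411 31 | 132 382 410 29 | 133 383 409 27 | 134 384 408 25 | 135 385 403 19 | 136 386 402 17 | 137 387 402 16 | 138 390 401 11 | 139 390 401 9 | 140 389 401 10 | 141 389 400 10 | 142 389 400 10 | 143 389 400 9 | 144 389 400 9 | 145 389 400 8 | 146 390 399 7 | 147 391 396 5 | 148 392 396 4 | 149 393 396 3 | 174 370 373 4 | 175 370 374 5 | 176 370 375 6 | 177 370 376 7 | 178 370 376 7 | 179 370 376 7 | 180 370 375 6 | 183 376 377 2 | 184 372 375 3 |
```

View pics/s2.png

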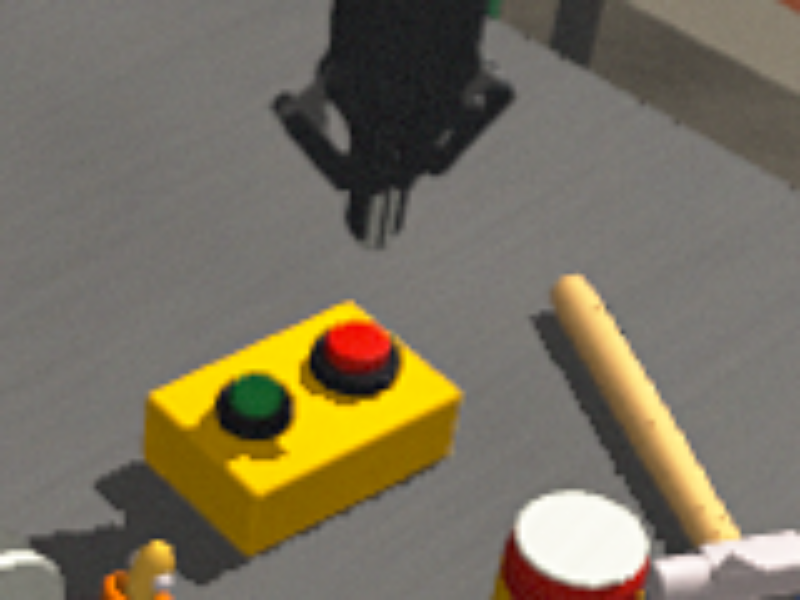

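```bash
python3 - <<'E'
from h import *
from scipy.spatial.transform import Rotation as R
t=np.array([.2175,.4771,.1912]);A=R.from_rotvec([-0.66674,-3.06928,0.00314]).as_matrix()
for n in("scene","top"):
    for w in(-.0425,0,.0425):
        for b in(.013,.09):print(n,w,b,proj(n,t+A@[0,w,-b]).round(1))
S=cv2.imread("pics/scene0.png");T=cv2.imread("pics/top0.png")
cv2.imwrite("pics/s3.png",np.hstack([cv2.resize(S[0:100,310:410],None,fx=4,fy=4),cv2.resize(T[360:460,60:160],None,fx=4,fy=4)]))
E
```

```text
scene -0.0425 0.013 [341.6  67.7]
scene -0.0425 0.09 [342.8  42.5]
scene 0 0.013 [355.   65.9]
scene 0 0.09 [356.8  40.8]
scene 0.0425 0.013 [368.2  64.2]
scene 0.0425 0.09 [370.6  39.1]
top -0.0425 0.013 [137.9 404.2]
top -0.0425 0.09 [125.  409.7]
top 0 0.013 [121.6 395.9]
top 0 0.09 [107.6 400.8]
top 0.0425 0.013 [105.3 387.7]
top 0.0425 0.09 [ 90.3 392. ]
```

View pics/s3.png

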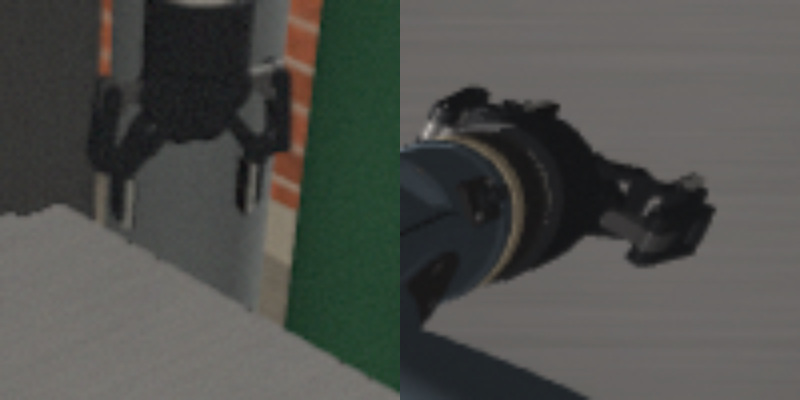

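Here the fingertips at start lie at scene (340.5,55.5) and (372,53), again 11 px above prediction, so the reported TCP may sit beyond the visible tips. I'll go down gently and use contact to settle it.

Emit:
servo_tool --motion "0.002 0 -0.01 0 0 0 0;0.002 0 -0.018 0 0 0 0;0.002 0 -0.024 0 0 0 0;0.002 0 -0.028 0 0 0 0;0.002 0 -0.03 0 0 0 0"

```text
time: 1.75
tcp_pos: [0.5174, 0.3487, 0.0718]
orientation: [-0.666, -3.07, 0.001]
force: [-0.5, 1.3, -0.3]
gripper_width: 0.0
grip_force: 0.0
```

```bash
python3 - <<'E'
from h import *
S=r.camera("scene");S0=cv2.imread("pics/scene0.png");o=r.observe();print(o["time"],o["tcp_pos"],o["force"])
d=(cv2.absdiff(S,S0).max(2)>25)[130:185,378:412]
for v in range(10,55,1):
    x=np.flatnonzero(d[v]); 
    if len(x):print(v+130,x.min()+378,x.max()+378,len(x),end=' | ')
print(proj("scene",np.array(o["tcp_pos"])))
E
```

```text
1.8 [0.5173612  0.34856646 0.07161645] [-0.09657543  0.06811975  0.45142046]
140 381 411 31 | 141 382 410 29 | 142 383 409 27 | 143 384 408 25 | 144 385 403 19 | 145 386 402 17 | 146 387 401 15 | 147 390 401 11 | 148 389 400 10 | 149 389 400 10 | 150 389 400 9 | 151 389 400 9 | 152 389 400 9 | 153 389 400 8 | 154 390 399 7 | 155 390 399 7 | 156 391 396 5 | 157 395 396 2 | 158 395 395 1 | 177 379 379 1 | 178 378 380 3 | 179 378 380 3 | 180 378 382 5 | 181 378 382 5 | 182 378 381 4 | 183 378 381 4 | 184 378 381 4 | [391.81800856 166.99611379]
```

Emit:
servo_tool --motion "0 0 -0.002 0 0 0 0;0 0 -0.004 0 0 0 0;0 0 -0.006 0 0 0 0;0 0 -0.007 0 0 0 0;0 0 -0.007 0 0 0 0"

```text
time: 2.3
tcp_pos: [0.5177, 0.3486, 0.0651]
orientation: [-0.667, -3.07, 0.0]
force: [-0.6, -0.6, 1.3]
gripper_width: -0.001
grip_force: 0.0
```

Emit:
servo_tool --motion "0 0 -0.002 0 0 0 0;0 0 -0.003 0 0 0 0;0 0 -0.004 0 0 0 0;0 0 -0.004 0 0 0 0;0 0 -0.004 0 0 0 0"

```text
time: 2.8
tcp_pos: [0.5178, 0.3487, 0.0613]
orientation: [-0.667, -3.07, 0.0]
force: [0.3, -0.4, -0.3]
gripper_width: 0.004
grip_force: 0.0
```

```bash
python3 - <<'E'
from h import *
S=r.camera("scene");T=r.camera("top");o=r.observe();print(o["time"],o["tcp_pos"],o["force"])
cv2.imwrite("pics/s4.png",np.hstack([cv2.resize(S[120:200,350:430],None,fx=5,fy=5),cv2.resize(T[230:310,160:240],None,fx=5,fy=5)]))
E
```

```text
2.9 [0.5178647  0.34873536 0.0613923 ] [ 0.71370609  0.43478104 -0.16679554]
```

View pics/s4.png

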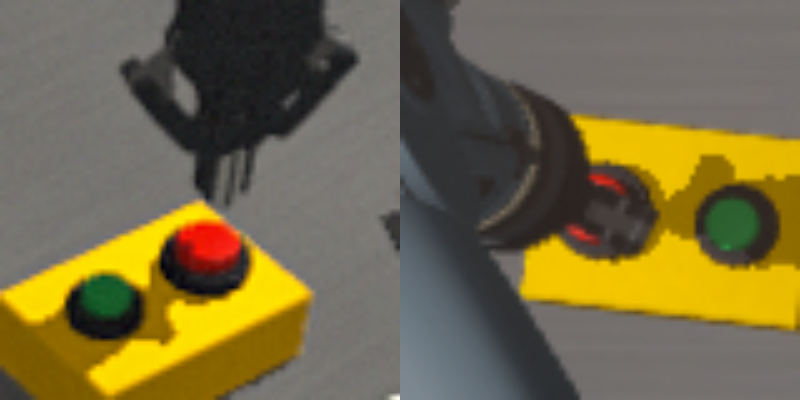

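The fingers show at scene (395,161), behind and above the still-unpressed red button (392,170). In the top view the gripper's near knuckle is at (211,273.6). I'll triangulate the knuckle to see whether the offset is in z.

```bash
python3 - <<'E'
from h import *
from scipy.spatial.transform import Rotation as R
np.set_printoptions(precision=3,suppress=True)
print(tri((374,133),(210,273.6)))
o=r.observe();A=R.from_rotvec(o["orientation"]).as_matrix();t=np.array(o["tcp_pos"])
for p in(o["tcp_pos"],):print(A,proj("scene",t),proj("top",t),proj("scene",t+[0,0,.03]))
k=(ray("scene",395,161));
for z in(.061,.08,.09,.1):print(z,plane("scene",394.5,160.5,z))
print(o["qpos"],o["force"])
E
```

```text
(array([0.496, 0.286, 0.203]), np.float64(0.005366929021311847))
[[-0.91   0.415  0.   ]
 [ 0.415  0.91   0.   ]
 [-0.     0.    -1.   ]] [391.53 169.9 ] [199.2   270.685] [392.899 161.471]
0.061 [0.494 0.386 0.061]
0.08 [0.509 0.367 0.08 ]
0.09 [0.517 0.357 0.09 ]
0.1 [0.524 0.347 0.1  ]
[ 0.485  0.315  0.143  1.399 -0.     0.913] [ 0.714  0.435 -0.167]
```

The offset is vertical: the real fingertips are about 31 mm above the reported TCP (contact expected near a reported z of 0.037). I'll go on down.

Emit:
servo_tool --motion "0 0 -0.004 0 0 0 0;0 0 -0.008 0 0 0 0;0 0 -0.012 0 0 0 0;0 0 -0.016 0 0 0 0;0 0 -0.018 0 0 0 0"

```text
time: 3.4
tcp_pos: [0.5174, 0.3484, 0.0424]
orientation: [-0.667, -3.069, 0.001]
force: [0.2, 0.0, 0.1]
gripper_width: -0.005
grip_force: 0.0
```

Emit:
servo_tool --motion "0 0 -0.002 0 0 0 0;0 0 -0.004 0 0 0 0;0 0 -0.006 0 0 0 0;0 0 -0.008 0 0 0 0;0 0 -0.008 0 0 0 0"

```text
time: 3.9
tcp_pos: [0.5176, 0.3486, 0.0349]
orientation: [-0.667, -3.07, 0.001]
force: [-0.0, 0.9, -0.4]
gripper_width: 0.002
grip_force: 0.0
```

```bash
python3 - <<'E'
from h import *
S=r.camera("scene");o=r.observe();print(o["time"],o["tcp_pos"],o["force"],o["joint_efforts"])
d=(cv2.absdiff(S,cv2.imread("pics/scene0.png")).max(2)>25)[150:185,378:412]
for v in range(0,35):
    x=np.flatnonzero(d[v])
    if len(x):print(v+150,x.min()+378,x.max()+378,len(x),end=' | ')
E
```

```text
3.95 [0.5176876  0.34860434 0.03512821] [ 0.08020226 -0.60979647  0.63045083] [-3.84005631e-03 -4.38802993e+01  3.16025734e+01 -8.00820650e-03
 -4.10216044e-04  1.10486255e-05]
150 378 410 32 | 151 379 409 31 | 152 380 408 29 | 153 381 407 27 | 154 382 406 25 | 155 383 405 21 | 156 384 400 17 | 157 385 400 16 | 158 386 399 13 | 159 388 399 8 | 160 388 398 9 | 161 387 398 10 | 162 387 398 11 | 163 387 398 11 | 164 387 398 11 | 165 388 397 10 | 166 387 397 11 | 167 385 396 12 | 168 385 396 12 | 169 386 395 10 | 170 387 393 7 | 171 389 393 5 | 175 389 389 1 | 176 378 379 2 | 177 378 380 3 | 178 378 381 4 | 179 378 384 7 | 180 378 386 9 | 181 378 389 12 | 182 378 390 13 | 183 378 390 13 | 184 378 391 14 |
```

Emit:
servo_tool --motion "0 0 -0.001 0 0 0 0;0 0 -0.002 0 0 0 0;0 0 -0.003 0 0 0 0;0 0 -0.004 0 0 0 0;0 0 -0.004 0 0 0 0"

```text
time: 4.45
tcp_pos: [0.518, 0.3487, 0.0316]
orientation: [0.667, 3.07, 0.0]
force: [-0.4, 0.0, 2.4]
gripper_width: 0.005
grip_force: 1.1
```

Emit:
servo_tool --motion "0 0 -0.001 0 0 0 0;0 0 -0.002 0 0 0 0;0 0 -0.003 0 0 0 0;0 0 -0.004 0 0 0 0;0 0 -0.004 0 0 0 0"

```text
time: 4.95
tcp_pos: [0.518, 0.3487, 0.0276]
orientation: [0.667, 3.07, 0.0]
force: [-0.8, -2.0, 4.4]
gripper_width: -0.001
grip_force: 2.3
```

Emit:
servo_tool --motion "0 0 -0.001 0 0 0 0;0 0 -0.002 0 0 0 0;0 0 -0.003 0 0 0 0;0 0 -0.003 0 0 0 0;0 0 -0.003 0 0 0 0"

```text
time: 5.45
tcp_pos: [0.5181, 0.3488, 0.027]
orientation: [0.667, 3.069, 0.001]
force: [-4.6, -2.7, 12.5]
gripper_width: 0.0
grip_force: 6.1
```

The button has bottomed (12.5 N at reported z 0.027), so true tip height ≈ reported TCP z + 35 mm. Next I lift and travel to the coupler.

Emit:
servo_tool --motion "0 0 0.01 0 0 0 0;0 0 0.03 0 0 0 0;0 0 0.07 0 0 0 0;0 0 0.12 0 0 0 0.6;0 0 0.17 0 0 0 0.8"

```text
time: 5.95
tcp_pos: [0.517, 0.3482, 0.194]
orientation: [-0.666, -3.068, 0.003]
force: [0.3, 0.6, 0.7]
gripper_width: 0.332
grip_force: 0.0
```

Emit:
servo_tool --motion "-0.005 -0.04 0.04 0 0 0 0.8;-0.01 -0.085 0.06 0 0 0 0.8;-0.015 -0.13 0.06 0 0 0 0.8;-0.02 -0.175 0.06 0 0 0 0.8;-0.03 -0.22 0.06 0 0 0 0.8"

```text
time: 6.45
tcp_pos: [0.4879, 0.1269, 0.2537]
orientation: [0.667, 3.07, -0.0]
force: [1.3, -0.3, 0.2]
gripper_width: 0.797
grip_force: 0.0
```

Emit:
servo_tool --motion "-0.005 -0.045 0 0 0 0 0.8;-0.01 -0.09 0 0 0 0 0.8;-0.015 -0.135 0 0 0 0 0.8;-0.02 -0.18 0 0 0 0 0.8;-0.025 -0.225 0 0 0 0 0.8"

```text
time: 6.95
tcp_pos: [0.4623, -0.098, 0.2535]
orientation: [-0.667, -3.069, -0.0]
force: [1.2, -0.1, -0.2]
gripper_width: 0.8
grip_force: 0.0
```

Emit:
servo_tool --motion "-0.005 -0.045 0 0 0 0 0.8;-0.01 -0.09 0 0 0 0 0.8;-0.013 -0.135 0 0 0 0 0.8;-0.018 -0.18 0 0 0 0 0.8;-0.018 -0.226 0 0 0 0 0.8"

```text
time: 7.45
tcp_pos: [0.4441, -0.3241, 0.2536]
orientation: [-0.668, -3.069, -0.001]
force: [0.1, 0.9, 0.3]
gripper_width: 0.8
grip_force: 0.0
```

```bash
python3 - <<'E'
from h import *
S=r.camera("scene");T=r.camera("top");S=r.camera("scene");o=r.observe();print(o["time"],o["tcp_pos"],o["force"],o["gripper_width"],o["qpos"])
cv2.imwrite("pics/s5s.png",S);cv2.imwrite("pics/s5t.png",T)
cv2.imwrite("pics/s5.png",np.hstack([cv2.resize(S[120:320,80:240],None,fx=2.5,fy=2.5),cv2.resize(T[200:400,380:540],None,fx=2.5,fy=2.5)]))
a,s,_=blob(S,(0,150,60),(6,255,255),(375,155,405,185));print("stop",a,s)
E
```

```text
7.6 [ 0.44389911 -0.32469964  0.25174461] [-0.23025935  0.36801776 -0.05177811] 0.7971811453551325 [-7.53394383e-01  1.43774211e-01  3.21537770e-01  1.75218408e+00
 -1.32358827e-04 -3.21133402e-01]
stop [391.14851485 169.22772277] [385 165  13  10 101]
```

View pics/s5.png

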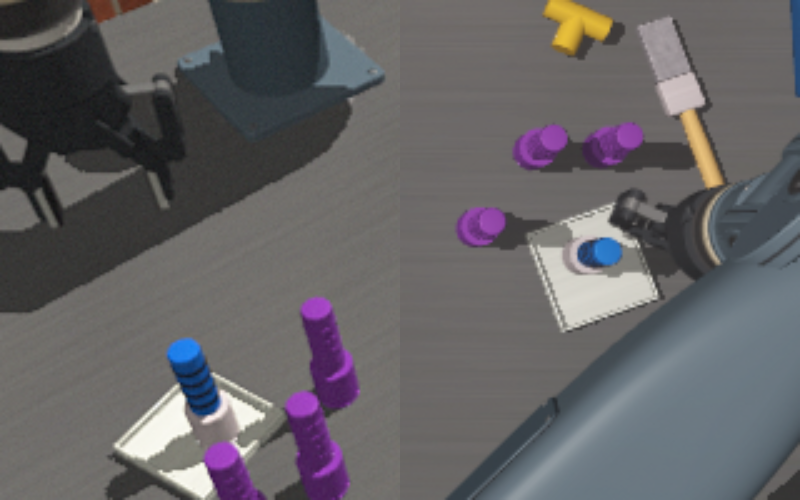

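The arm hovers over the tray. Scene fingertips are at about (146,202) and (102,209), and the coupler's handle end is at scene (154,261) / top (461,300). The stop button is back up.

```bash
python3 - <<'E'
from h import *
from scipy.spatial.transform import Rotation as R
np.set_printoptions(precision=3,suppress=True)
o=r.observe();A=R.from_rotvec(o["orientation"]).as_matrix();t=np.array(o["tcp_pos"])
for dz in(.035,.045,.055):
  print(dz,[proj("scene",t+[0,0,dz]+A@[0,w,0]).round(1) for w in(-.034,0,.034)])
  print("mid ray at z",plane("scene",124,205.5,t[2]+dz))
S=cv2.imread("pics/s5s.png");T=cv2.imread("pics/s5t.png")
for n,im,roi in(("scene",S,(140,245,180,300)),("top",T,(440,285,480,315))):
    c,s,m=blob(im,(100,190,140),(125,255,255),roi);print(n,c,s,plane(n,*c,.129))
# steel head near-bottom: tray-level base circle
for z in(.049,.003):print(z,proj("top",np.array([.445,-.321,z])),proj("scene",np.array([.445,-.321,z])))
E
```

```text
0.035 [array([109.1, 209.6]), array([128.1, 206.3]), array([146.8, 203. ])]
mid ray at z [ 0.437 -0.33   0.287]
0.045 [array([107.2, 205.8]), array([126.4, 202.4]), array([145.4, 199.1])]
mid ray at z [ 0.449 -0.332  0.297]
0.055 [array([105.4, 201.8]), array([124.7, 198.5]), array([143.9, 195.2])]
mid ray at z [ 0.46  -0.334  0.307]
scene [153.356 260.604] [147 256  14  10 101] [ 0.451 -0.322  0.129]
top [462.132 300.165] [457 295  11  11  91] [ 0.445 -0.319  0.129]
0.049 [455.319 301.297] [161.973 280.711]
0.003 [451.343 301.971] [166.899 292.342]
```

Emit:
servo_tool --motion "0.003 0.004 -0.03 0 0 0 0.8;0.003 0.004 -0.07 0 0 0 0.8;0.003 0.004 -0.11 0 0 0 0.8;0.003 0.004 -0.14 0 0 0 0.8;0.003 0.004 -0.16 0 0 0 0.8"

```text
time: 8.1
tcp_pos: [0.4465, -0.3155, 0.0907]
orientation: [-0.664, -3.066, -0.005]
force: [0.5, -0.8, 0.4]
gripper_width: 0.801
grip_force: 0.0
```

Emit:
servo_tool --motion "0 0 -0.015 0 0 0 0.8;0 0 -0.03 0 0 0 0.8;0 0 -0.043 0 0 0 0.8;0 0 -0.052 0 0 0 0.8;0 0 -0.058 0 0 0 0.8"

```text
time: 8.6
tcp_pos: [0.4479, -0.3183, 0.0358]
orientation: [-0.667, -3.07, -0.0]
force: [0.0, 0.4, 0.4]
gripper_width: 0.801
grip_force: 0.0
```

```bash
python3 - <<'E'
from h import *
S=r.camera("scene");T=r.camera("top");o=r.observe();print(o["time"],o["tcp_pos"],o["force"],o["gripper_width"])
cv2.imwrite("pics/s6.png",np.hstack([cv2.resize(S[180:320,90:230],None,fx=2.8,fy=2.8),cv2.resize(T[230:370,390:530],None,fx=2.8,fy=2.8)]))
E
```

```text
8.7 [ 0.44748898 -0.31807647  0.03564311] [-0.89122054  0.4776187   0.91849644] 0.7970176570167548
```

View pics/s6.png

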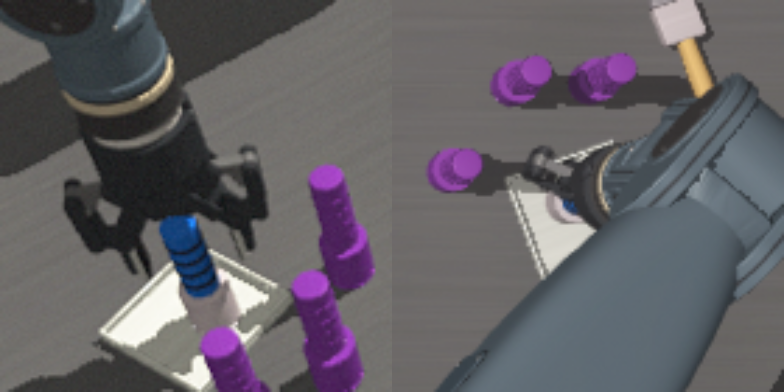

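The fingers straddle the blue handle, scene tips at about (143,276) and (179,269), handle axis between them. I lower 4 mm and grip.

Emit:
servo_tool --motion "0 0 -0.004 0 0 0 0.5;0 0 -0.004 0 0 0 0.2;0 0 -0.004 0 0 0 0;0 0 -0.004 0 0 0 0;0 0 -0.004 0 0 0 0" --squeeze 90

```text
time: 9.2
tcp_pos: [0.448, -0.319, 0.033]
orientation: [0.667, 3.069, -0.002]
force: [-1.4, -1.3, 2.1]
gripper_width: 0.308
grip_force: 88.0
```

Emit:
servo_tool --motion "0 0 0 0 0 0 0;0 0 0 0 0 0 0;0 0 0.01 0 0 0 0;0 0 0.025 0 0 0 0;0 0 0.04 0 0 0 0"

```text
time: 9.7
tcp_pos: [0.4473, -0.3174, 0.0723]
orientation: [-0.666, -3.068, -0.003]
force: [0.1, -0.6, -3.8]
gripper_width: 0.308
grip_force: 88.4
```

Emit:
servo_tool --motion "0 0 0.04 0 0 0 0;0 0 0.08 0 0 0 0;0 0 0.12 0 0 0 0;0 0 0.16 0 0 0 0;0 0 0.20 0 0 0 0"

```text
time: 10.2
tcp_pos: [0.4478, -0.3179, 0.2752]
orientation: [0.666, 3.069, -0.0]
force: [1.0, -1.2, -4.8]
gripper_width: 0.308
grip_force: 88.6
```

The coupler is lifted (about 4 N of weight). I carry it to a pre-approach point above the nipple, tilting 25°.

Emit:
servo_tool --motion "0.012 0.04 0.01 0 0 0 0;0.026 0.082 0.01 0 0 0 0;0.04 0.125 0.01 0 0 0 0;0.055 0.168 0.01 0 0 0 0;0.07 0.21 0.01 0 0 0 0"

```text
time: 10.7
tcp_pos: [0.5182, -0.1064, 0.2837]
orientation: [0.667, 3.068, 0.0]
force: [0.0, 1.7, -4.0]
gripper_width: 0.31
grip_force: 89.6
```

Emit:
servo_tool --motion "0.02 0.04 0 -5 0.3 0 0;0.04 0.08 0 -10 0.5 0 0;0.06 0.12 0 -15 0.8 0 0;0.08 0.16 0 -20 1 0 0;0.095 0.2 0 -25 1.3 0 0"

```text
time: 11.2
tcp_pos: [0.6135, 0.0943, 0.284]
orientation: [0.637, 2.928, -0.656]
force: [1.4, -0.6, -3.3]
gripper_width: 0.305
grip_force: 89.8
```

Emit:
servo_tool --motion "0.01 0.015 0 0 0 0 0;0.018 0.03 0 0 0 0 0;0.018 0.03 -0.01 0 0 0 0;0.018 0.03 -0.02 0 0 0 0;0.018 0.03 -0.02 0 0 0 0"

```text
time: 11.7
tcp_pos: [0.6304, 0.1229, 0.2607]
orientation: [0.636, 2.936, -0.657]
force: [0.1, 0.4, -4.1]
gripper_width: 0.304
grip_force: 90.2
```

```bash
python3 - <<'E'
from h import *
from scipy.spatial.transform import Rotation as R
np.set_printoptions(precision=4,suppress=True)
S=r.camera("scene");T=r.camera("top");o=r.observe();A=R.from_rotvec(o["orientation"]).as_matrix();t=np.array(o["tcp_pos"]);print(o["time"],t,o["force"],o["qpos"],"toolz",A[:,2])
cv2.imwrite("pics/s7s.png",S);cv2.imwrite("pics/s7t.png",T)
for d in(-.0,.029,.035):print(d,proj("scene",t+A[:,2]*d),proj("top",t+A[:,2]*d))
print("nip",proj("scene",np.array([.629,.083,.163])))
cv2.imwrite("pics/s7.png",np.hstack([cv2.resize(S[110:260,270:420],None,fx=2.6,fy=2.6),cv2.resize(T[150:300,230:380],None,fx=2.6,fy=2.6)]))
E
```

```text
11.8 [0.6306 0.122  0.2627] [-0.6261 -0.4558 -4.1535] [ 0.3054  0.6351  0.9118  2.0092 -0.4066  0.7666] toolz [-0.0221 -0.4217 -0.9065]
-0.0 [367.7572 167.4694] [279.2369 213.6725]
0.029 [362.4401 179.0975] [285.5407 216.2572]
0.035 [361.3597 181.4603] [286.8125 216.7787]
nip [351.0537 208.5426]
```

View pics/s7.png

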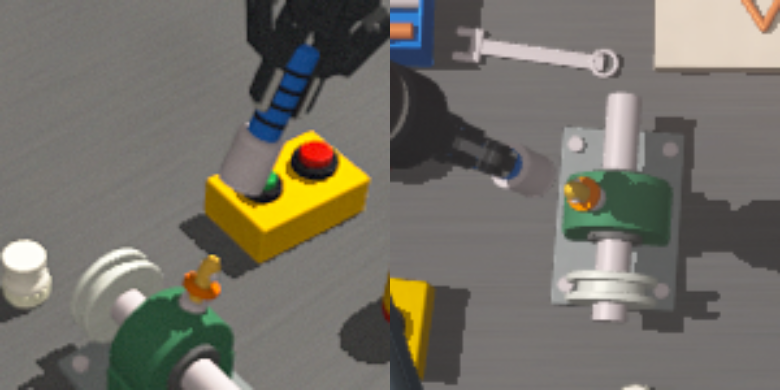

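The picture shows the coupler tilted above the nipple: mouth at about scene (363,181) / top (288,217), nipple tip at scene (350.5,209) / top (303,223). I'll measure both numerically, with the same method in each view.

```bash
python3 - <<'E'
from h import *
np.set_printoptions(precision=4,suppress=True)
from scipy.spatial.transform import Rotation as R
o=r.observe();A=R.from_rotvec(o["orientation"]).as_matrix();t=np.array(o["tcp_pos"]);z=A[:,2]
res={}
for n,roi in(("scene",(345,140,390,192)),("top",(262,195,298,228))):
    f="pics/s7%s.png"%n[0];im=cv2.imread(f);bg=cv2.imread(f"pics/{n}0.png")
    x0,y0,x1,y1=roi;d=cv2.absdiff(im,bg)[y0:y1,x0:x1].max(2);h=cv2.cvtColor(im,cv2.COLOR_BGR2HSV)[y0:y1,x0:x1]
    m=((d>25)&(h[...,1]<70)&(h[...,2]>110)).astype(np.uint8)
    k,l,s,c=cv2.connectedComponentsWithStats(m);i=1+np.argmax(s[1:,4]);ys,xs=np.nonzero(l==i);P=np.c_[xs+x0,ys+y0].astype(float)
    a=proj(n,t+.035*z)-proj(n,t-.03*z);a/=np.linalg.norm(a);b=np.array([-a[1],a[0]]);c0=P.mean(0);u=(P-c0)@a;w=(P-c0)@b
    print(n,s[i],c0,"axis",a)
    for q in range(int(u.min()),int(u.max())+1):
        e=w[(u>=q-.5)&(u<q+.5)]
        if len(e):print(q,(e.min().round(1),e.max().round(1)),end=" ")
    print("end",c0+a*u.max())
    for dd in(.029,.033):print("pred mouth u,w",dd,(proj(n,t+dd*z)-c0)@a,(proj(n,t+dd*z)-c0)@b)
E
```

```text
scene [  9  25  25  20 233] [366.1502 175.5365] axis [-0.4159  0.9094]
-14 (np.float64(-5.5), np.float64(-5.5)) -13 (np.float64(-5.9), np.float64(-5.0)) -12 (np.float64(-6.3), np.float64(-4.1)) -11 (np.float64(-5.8), np.float64(-2.7)) -10 (np.float64(-6.2), np.float64(-0.9)) -9 (np.float64(-5.7), np.float64(0.0)) -8 (np.float64(-6.2), np.float64(0.5)) -7 (np.float64(-5.3), np.float64(0.1)) -6 (np.float64(-5.7), np.float64(1.9)) -5 (np.float64(-5.2), np.float64(1.5)) -4 (np.float64(-5.6), np.float64(2.9)) -3 (np.float64(-6.0), np.float64(3.8)) -2 (np.float64(-6.8), np.float64(4.3)) -1 (np.float64(-5.9), np.float64(5.2)) 0 (np.float64(-5.4), np.float64(6.6)) 1 (np.float64(-6.8), np.float64(6.2)) 2 (np.float64(-6.3), np.float64(8.1)) 3 (np.float64(-5.8), np.float64(8.5)) 4 (np.float64(-4.9), np.float64(9.5)) 5 (np.float64(-5.3), np.float64(10.9)) 6 (np.float64(-5.7), np.float64(9.5)) 7 (np.float64(-5.2), np.float64(9.1)) 8 (np.float64(-3.4), np.float64(6.5)) end [362.437  183.6571]
pred mouth u,w 0.029 4.781370989337768 1.893250975052366
pred mouth u,w 0.033 6.515206277941857 1.8932509750524056
top [ 7 23  7  5 20] [272.2 219.9] axis [0.9252 0.3794]
-3 (np.float64(-0.9), np.float64(-0.9)) -2 (np.float64(-1.3), np.float64(0.9)) -1 (np.float64(-0.8), np.float64(1.5)) 0 (np.float64(-1.1), np.float64(1.1)) 1 (np.float64(-1.5), np.float64(0.7)) 2 (np.float64(-0.6), np.float64(1.3)) 3 (np.float64(-0.0), np.float64(0.9)) end [275.3341 221.1851]
pred mouth u,w 0.029 10.961393809570227 -8.431552513144933
pred mouth u,w 0.033 11.879098127873679 -8.43155251314496
```

Scene measurement puts the mouth 31–33 mm beyond the reported TCP, on its axis, as predicted. I apply the small lateral correction and approach to just before the tip.

Emit:
servo_tool --motion "0.001 0.005 -0.0025 0 0 0 0;0.0005 -0.003 -0.02 0 0 0 0;0 -0.012 -0.039 0 0 0 0;-0.0003 -0.02 -0.056 0 0 0 0;-0.0005 -0.0245 -0.066 0 0 0 0"

```text
time: 12.3
tcp_pos: [0.6298, 0.0968, 0.1953]
orientation: [0.638, 2.933, -0.657]
force: [0.2, 0.6, -3.7]
gripper_width: 0.309
grip_force: 90.2
```

```bash
python3 - <<'E'
from h import *
np.set_printoptions(precision=4,suppress=True)
from scipy.spatial.transform import Rotation as R
S=r.camera("scene");T=r.camera("top");q=[];
o=r.observe();A=R.from_rotvec(o["orientation"]).as_matrix();t=np.array(o["tcp_pos"]);z=A[:,2];print(o["time"],t,z,o["force"])
Q=np.array([.6293,.083,.163]);a=np.array([.0224,.422,.906]);d=t-Q;print("along",d@a,"perp",d-d@a*a)
for n,im in(("scene",S),("top",T)):
    h=cv2.cvtColor(im,cv2.COLOR_BGR2HSV)
    rr=(335,195,362,235) if n=="scene" else (292,205,322,240)
    c,s,_=blob(im,(8,150,80),(28,255,255),rr);print(n,"orange",c,s,"mouth pred",proj(n,t+.031*z),"tip",proj(n,Q),"collar",proj(n,Q-.03*a))
    x,y=proj(n,t+.02*z).astype(int)
    np.set_printoptions(linewidth=250)
    g=cv2.cvtColor(im,cv2.COLOR_BGR2GRAY)[y-16:y+24:2,x-16:x+22:1];
    ho=h[y-16:y+24:2,x-16:x+22];print("\n".join("".join("O" if (8<=p[0]<=28 and p[1]>150) else "B" if(100<p[0]<125 and p[1]>150) else "G" if(50<p[0]<90 and p[1]>60) else "#" if p[2]>150 else "+" if p[2]>105 else "." for p in row) for row in ho))
E
```

```text
12.4 [0.6293 0.0966 0.1949] [-0.0252 -0.4226 -0.906 ] [-0.0765  0.3697 -4.4516]
along 0.03462640061047214 perp [-0.0008 -0.001   0.0005]
scene orange [347.3358 218.4745] [341 210  14  16 137] mouth pred [351.1778 207.1356] tip [351.144  208.6147] collar [346.189 219.366]
++++++++++++O++++.BBBBBBBBB....O...B.O
++++++++++++O++++++BBBBBBBBBB.OOOOOOOO
++++++++++++++++++++++BBBBBB+#OOOOOOOO
+++++++.....++++++++++++++++++#OOOOOOO
+++........+++++++++++++++++++OOOOOOOO
++........+++++++++++++++++++OOOOOOOOO
+++......+++++++++++++++++++OOOOOOOOOO
++++++..+++++++++++++++++++OOOOOOOOOOO
++++++++++++++++++++++++++OOOOOOOOOOOO
++++++++++++++++++++++++..OOOOOOOOOOOO
+++++++++++++++++++++++.....OOOOOOOOOO
+++++++++++++++++++++++.......OOOOOOO.
+++++++++++OOOO+++++..............++++
++++++++++OOOOOOOO.............+++++++
++++++OOOOOOOO+++++........+++++++++++
++++OOOOOOOOO+++++++++++++++++++++++++
++++OOOOOOOOOOOOO+++++++++++++++++++++
GGGG+OOOOOOOOOOOO+++++++++++++++++++++
GG.+++OOOOOOOOOOO+++++++++++++++++++++
G.+++++OOOO+++++++++++++++++++++++++++
top orange [307.0769 224.4423] [303 218   8  13 
[... 166 characters left out ...]
.++++++++++++++######################
........++++++++######################
...........++++++##############+######
.............++++..++#######+++++++++.
...............+++.....+G.GGGGGGGGGGGG
.............B++++++....++OOOGGGGGGGGG
............B.++++++++++++OOOO.GGGGGGG
+..+.......B+++++++++++++++OOOO+.GGGGG
++++####++++++++.+++++++++OOOOO+.GGGGG
++++++###++++...++++++++.OOOOO++.GGGGG
++++++++++++........++++OOOO+++.GGGGGG
+++++++++++++++#++++GGG+++G..GGGGGGGGG
++++++++++++++##+GGGGGGGGGGGGGGGGGGGGG
++++++++++++++##+GGGGGGGGGGGGGGGGGGGGG
++++++++++++++##GGGGGGGGGGGGGGGGGGGGGG
++++++++++++++##+GGGGGGGGG.+++++++++++
++++++++++++++###+..GGGGG.......+++.+.
++++++++++++++#############+.+########
```

Emit:
servo_tool --motion "0.001 0 -0.0025 0 0 0 0;0.001 -0.001 -0.005 0 0 0 0;0.001 -0.002 -0.0075 0 0 0 0;0.001 -0.003 -0.0095 0 0 0 0;0.001 -0.004 -0.0115 0 0 0 0"

```text
time: 12.9
tcp_pos: [0.6316, 0.0934, 0.1849]
orientation: [0.637, 2.932, -0.657]
force: [0.3, -0.2, -4.1]
gripper_width: 0.308
grip_force: 90.2
```

Emit:
servo_tool --motion "0 -0.0008 -0.0018 0 0 0 0;0 -0.0017 -0.0036 0 0 0 0;-0.0001 -0.0025 -0.0054 0 0 0 0;-0.0002 -0.0034 -0.0073 0 0 0 0;-0.0002 -0.0034 -0.0073 0 0 0 0"

```text
time: 13.4
tcp_pos: [0.632, 0.091, 0.1795]
orientation: [0.637, 2.93, -0.652]
force: [1.0, 4.7, 0.0]
gripper_width: 0.309
grip_force: 90.6
```

Emit:
servo_tool --motion "0 -0.0008 -0.0018 0 0 0 0;0 -0.0017 -0.0036 0 0 0 0;-0.0001 -0.0025 -0.0054 0 0 0 0;-0.0001 -0.0025 -0.0054 0 0 0 0;-0.0001 -0.0025 -0.0054 0 0 0 0"

```text
time: 13.9
tcp_pos: [0.6308, 0.0868, 0.1706]
orientation: [0.638, 2.933, -0.659]
force: [2.5, 0.7, -6.2]
gripper_width: 0.308
grip_force: 89.8
```

Emit:
servo_tool --motion "0 -0.0008 -0.0018 0 0 0 0;0 -0.0017 -0.0036 0 0 0 0;-0.0001 -0.0025 -0.0054 0 0 0 0;-0.0002 -0.0034 -0.0072 0 0 0 0;-0.0002 -0.0034 -0.0072 0 0 0 0"

```text
time: 14.4
tcp_pos: [0.6309, 0.0842, 0.1662]
orientation: [0.637, 2.931, -0.656]
force: [-0.9, 3.0, 2.1]
gripper_width: 0.309
grip_force: 90.2
```

Emit:
servo_tool --motion "0 -0.0008 -0.0018 0 0 0 0;0 -0.0017 -0.0036 0 0 0 0;-0.0001 -0.0025 -0.0054 0 0 0 0;-0.0002 -0.0034 -0.0072 0 0 0 0;-0.0002 -0.0034 -0.0072 0 0 0 0"

```text
time: 14.9
tcp_pos: [0.6309, 0.0813, 0.1602]
orientation: [0.636, 2.93, -0.654]
force: [-1.9, 5.9, 7.9]
gripper_width: 0.307
grip_force: 91.7
```

Emit:
servo_tool --motion "0 -0.0008 -0.0018 0 0 0 0;0 -0.0013 -0.0027 0 0 0 0;-0.0001 -0.0017 -0.0036 0 0 0 0;-0.0001 -0.0017 -0.0036 0 0 0 0;-0.0001 -0.0017 -0.0036 0 0 0 0"

```text
time: 15.4
tcp_pos: [0.6312, 0.0811, 0.1601]
orientation: [0.635, 2.928, -0.649]
force: [-4.0, 10.8, 18.5]
gripper_width: 0.306
grip_force: 92.1
```

```bash
python3 - <<'E'
from h import *
np.set_printoptions(precision=4,suppress=True)
from scipy.spatial.transform import Rotation as R
S=r.camera("scene");T=r.camera("top")
o=r.observe();A=R.from_rotvec(o["orientation"]).as_matrix();t=np.array(o["tcp_pos"]);z=A[:,2];print(o["time"],t,z,o["force"],o["moment"],o["grip_force"])
a=np.array([.0224,.422,.906]);print("axial",(o["force"]-np.array([0,0,-4.2]))@a,"angle",np.degrees(np.arccos(min(1,-z@a/np.linalg.norm(a)))))
print("along",(t-[.6293,.083,.163])@a)
for n,im,rr in(("scene",S,(335,200,365,240)),("top",T,(290,205,322,240))):print(n,blob(im,(8,150,80),(28,255,255),rr)[:2])
E
```

```text
15.5 [0.6312 0.0811 0.1601] [-0.0151 -0.4197 -0.9075] [-4.0183 10.4263 18.5986] [ 1.1182  1.0849 -0.5017] 92.10362792015076
axial 24.96541807180074 angle 0.44927370558625335
along -0.0033968794992822082
scene (array([344.0455, 225.4545]), array([339, 222,  12,   7,  22]))Traceback (most recent call last):
  File "<stdin>", line 8, in <module>
  File "h.py", line 15, in blob
    n,l,s,c=cv2.connectedComponentsWithStats(m);i=1+np.argmax(s[1:,4]);return c[i]+[x0,y0],s[i]+[x0,y0,0,0,0],l==i
                                                    ~~~~~~~~~^^^^^^^^^
    return _wrapfunc(a, 'argmax', axis=axis, out=out, **kwds)
    return bound(*args, **kwds)
ValueError: attempt to get argmax of an empty sequence
```

The push has bottomed hard: 25 N axial with no further travel, tilt error about 0.5°, and only a rim of the collar visible at scene (344,225). I'm handing in.

```bash
python3 - <<'E'
from station import r
print(r.sign_off())
E
```

```text
the job is handed in; nothing more can be done
None
```

The job is handed in but I haven't seen a verdict: the stop button was pressed and had sprung back up, and by force and position readings the coupler is snapped on the nipple with its collar held fully down, still gripped.

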